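# Slide a ball bearing into its pocket and swing the retaining strap over it

## Task

With the fingertips, push the loose ball bearing along the top of the metal side plate until it drops into the round pocket and sits flat on the bottom. Then push the free end of the dark retaining strap round until it is fully against its stop pin, over the bearing's rim. Pick nothing up: the bearing must stay down on the plate, never lifted off it, and the spanner, steel cup, bushing and tape measure stay where they are.

Things in the scene. Friction and masses are not known exactly. Their poses are not given: they have to be found in the camera images.
- side_plate: Aluminium side plate, 120 x 230 x 26 mm (own x, y, z), fixed to the bench; origin at the centre of its underside, z up, flat top face at z = 26 mm. Round open pocket, 43 mm wide, 10 mm deep, at x 0, y -30 mm (18 mm shaft bore in its floor). The bearing starts on the free top at y +30 to +85. 9 mm bolt holes near the corners. Dark stop pin, 6 mm thick, 14 mm high, at x 34, y -43.
- pocket (a point): Centre of the pocket floor, 10 mm below the plate's top face, 16 mm above the bench; axes as the plate's.
- bearing: Loose ball bearing, a bright steel disc with black shields: 40 mm across, 12 mm thick, 17 mm bore, about 70 g. Origin at the centre of its underside, z up. It starts flat on the plate's top; seated, it is 10 mm lower and stands 2 mm above the plate's top, with 1.5 mm play all round. Pushed slowly (30 mm/s) towards the pocket centre it tips in and drops by itself.
- strap (a joint): Strap's angle about its upright pivot, rad: 0 = open, pointing along the plate's -y, its end overhanging the plate; grows anticlockwise seen from above; 1.571 = closed on the stop pin, pointing along the plate's +x, its edge 4 mm over the seated bearing's rim. Starts between 0 and 0.8, stays where left (friction under 1 N at its end). Clears a seated bearing, runs into one not down.
- strap_pivot (a point): On the strap's pivot axis at the level of the strap's upper face, 10 mm above the plate's top face, at plate x = -42, y = -55 mm. A screw head 13 mm wide rises 6 mm above it.
- strap_end (a point): On the strap's centre line, upper face, 78 mm from the pivot; the round end reaches 9 mm farther. The strap is a flat dark steel bar, 18 mm wide, 6 mm thick, its underside 4 mm above the plate's top face. A 6.6 mm screw hole lies 62 mm from the pivot.
- spanner: Bystander: steel combination spanner, 24 x 172 x 9 mm, lying on the bench along the plate's far (+x) side. Origin at the centre of its underside, length along its y.
- steel_cup: Bystander: turned steel cup, 32 mm across, 34 mm high, standing on the bench on the plate's -x side (the robot's side). Origin at the centre of its underside.
- bushing: Bystander: cream flanged bushing, 28 mm across, 18 mm high, standing on the bench on the plate's -x side (the robot's side). Origin at the centre of its underside.
- tape_measure: Bystander: yellow tape measure, 64 x 69 x 32 mm, on the bench beyond the plate's +y end. Origin at the centre of its underside.
Not all that is in view belongs to the job. Of the things that look like the bearing, the smallest one is meant.

How it is judged (in metres and radians):
On the way:
1. the bearing lies flat on the bottom of the pocket while the strap is still open (horizontal distance between bearing and pocket below 0.004 m and z of bearing in the frame of side_plate below 0.0185 m and angle between bearing's own z axis and vertical below 0.06 rad and value of joint strap below 1.3 rad), for 0.2 s.
At the end, for the whole second after the job is handed in: The bearing lies in the pocket: centre within 4 mm of the pocket's, underside within 2.5 mm of the floor, tilted by less than 0.06 rad, at rest. The strap is within 0.09 rad (7 mm at its end) of its stop. The four bystanders are within 15 mm of where they were (horizontal distance between bearing and pocket below 0.004 m and z of bearing in the frame of side_plate below 0.0185 m and angle between bearing's own z axis and vertical below 0.06 rad and value of joint strap above 1.48 rad and linear speed of bearing below 0.02 m/s and velocity of joint strap below 0.1 rad/s and distance of each of spanner, steel_cup, bushing, tape_measure from where it was at the start of the episode below 0.015 m); the robot touches nothing.
It fails at once if the bearing is lifted 5 mm or more off the plate's top (z of bearing in the frame of side_plate above 0.031 m).
It fails at once if the spanner is moved by more than 15 mm (distance of spanner from where it was at the start of the episode above 0.015 m).
It fails at once if the steel cup is moved by more than 15 mm (distance of steel_cup from where it was at the start of the episode above 0.015 m).
It fails at once if the bushing is moved by more than 15 mm (distance of bushing from where it was at the start of the episode above 0.015 m).
It fails at once if the tape measure is moved by more than 15 mm (distance of tape_measure from where it was at the start of the episode above 0.015 m).
It also fails if it takes over 45 s, if anything falls off the work surface, if the arm or the gripper's body presses on something with over 40 N, if the wrist force passes 120 N, or if a joint passes its speed limit or range.

## Robot

A 6-joint arm with a two-finger parallel gripper is mounted at the origin on a cart in front of the work surface, level with it; the furniture and walls round the work are solid. World frame = base frame: x ahead of the robot, y to its left, z up, the work surface at z = 0. Lengths are in m, angles in degrees, forces in N, time in s.
With the tool pointing down it reaches from about 0.325 to 0.85 m from the base axis. Payload 15.5 kg.
Tool frame: the origin (TCP) lies midway between the tips of the shut fingers; the grasp point (between the pads) lies 19 mm behind it; y points along the fingers, x is the direction in which the jaws open and shut, and the axes are right-handed (so a half turn about y gives the same grasp; the last joint's range is limited). The gripper opens to 91 mm and grips with 3 to 60 N. Pads are 32 mm wide; open, the fingers measure 118 mm over their backs; the gripper's body (76 mm by 178 mm) begins 60 mm behind the grasp point.
Start: joints at [-71.19, 28.281, 77.091, -0, 74.628, -5.472], TCP at [0.257, -0.57, 0.214] pointing down, gripper open.
Joint ranges: [-166.48, 166.48], [-47.26, 123.95], [12.59, 153.08], [-70.14, 250.14], [6.76, 159.57], [-176.63, 176.63]. Speed limits (degrees/s): [108.29, 108.29, 147.25, 172.46, 172.46, 172.46].

## Interface

Orientations are given as a 3x3 rotation matrix whose columns are the frame's x, y, z axes.
In Python, from bench import ctrl gives the robot as it stands. The module is installed in compiled form; this text tells all that it offers. Calls block until the motion is done:
- ctrl.goto(position, orientation): joint-space move of the TCP to a pose.
- ctrl.move_l(position, vel=0.15, ori=None, contact_N=None): straight line of the TCP; ori=None keeps the orientation; vel is the mean speed in m/s. With contact_N (N) it stops when the force on the tool has changed by that much, and returns True; else False.
- ctrl.movej(angles): joint-space move.
- ctrl.command_gripper(opening): opening from 0.0 (shut) to 1.0 (fully open); the grip force is fixed at half the most; returns when the fingers have stopped.
- ctrl.sleep(seconds).
- ctrl.ik(position, orientation): joint angles nearest the present ones, or None.
- ctrl.read_camera(name): name is "side" or "top"; returns the picture (400x640x3 uint8, blue, green, red); there is no depth.
- ctrl.camera_params(name): a dict with "fx", "fy", "cx", "cy" (pixels), "D" ([k1, k2, p1, p2, k3] as OpenCV has them; the pictures are not rectified), "pose" (4x4, takes a point from camera to world coordinates). Camera axes: x right, y up, looking along -z (the intrinsics and any distortion apply to the point x, -y, -z); pixel columns grow to the right and rows downward; lengths in m; the calibration is good to about 2 mm. A picture is of the moment at which its call begins. camera_params takes no time and is no camera call.
A pose or a line that the arm cannot do raises ctrl.MotionError and nothing moves.
- ctrl.sign_off(): hands the job in, once; it reports no verdict.
Readings, each from a call of its own:
- ctrl.current_t(): time.
- ctrl.current_q(): joint angles.
- ctrl.current_dq(): joint speeds.
- ctrl.current_effort(): joint torques, N m.
- ctrl.current_tool_pos(): TCP position.
- ctrl.current_eef_rot(): TCP orientation.
- ctrl.current_contact_force(): force on the tool from outside, world axes, zero at the start.
- ctrl.current_wrist_torque(): the same for the moment, N m.
- ctrl.current_grip_width(): opening from 0.0 (shut) to 1.0 (fully open).
Only numpy, scipy, OpenCV 4.12 (cv2) and the standard library are available. Lean on these libraries where they do the work, as an engineer would, in place of code of your own. Each camera call takes 0.05 s, during which the arm holds its last target.

## Working session

There is one attempt and no reset: what is moved stays moved. The work goes in short steps, each a Python script; the robot and the scene stay as the last script left them, time stands still between calls to the robot, and variables do not carry over. Pictures are saved under pics/ and viewed, and the job is handed in when it is done.

```bash
mkdir -p pics; ls
python3 - <<'E'
from bench import ctrl
import cv2
for n in ("top","side"):
    im=ctrl.read_camera(n); cv2.imwrite(f"pics/{n}0.png",im)
    p=ctrl.camera_params(n); print(n,p)
print(ctrl.current_t(),ctrl.current_tool_pos(),ctrl.current_eef_rot())
E
```

```text
pics
top {'fx': 375.08043008807687, 'fy': 375.08043008807687, 'cx': 322.05033972918625, 'cy': 200.21173872621696, 'D': array([-0.08247934,  0.        ,  0.        ,  0.        ,  0.        ]), 'pose': array([[-0.01857772,  0.99296623, -0.11693135,  0.50477001],
       [-0.99973777, -0.02001465, -0.01112643,  0.0594448 ],
       [-0.01338851,  0.11669398,  0.99307767,  0.89153543],
       [ 0.        ,  0.        ,  0.        ,  1.        ]])}
side {'fx': 478.69404823890244, 'fy': 478.69404823890244, 'cx': 321.9024496350645, 'cy': 193.85578261856807, 'D': array([-0.1027876,  0.       ,  0.       ,  0.       ,  0.       ]), 'pose': array([[-0.46338732,  0.62583802, -0.62737466,  0.05263964],
       [-0.88590744, -0.3104083 ,  0.34469508,  0.40835337],
       [ 0.02098098,  0.7155232 ,  0.69827383,  0.70789249],
       [ 0.        ,  0.        ,  0.        ,  1.        ]])}
0.1 [ 0.25694034 -0.56937712  0.21339818] [[ 4.11263306e-01 -3.16521811e-04  9.11516535e-01]
 [-9.11515951e-01  1.04049583e-03  4.11263404e-01]
 [-1.07860299e-03 -9.99999409e-01  1.39403074e-04]]
```

View pics/top0.png

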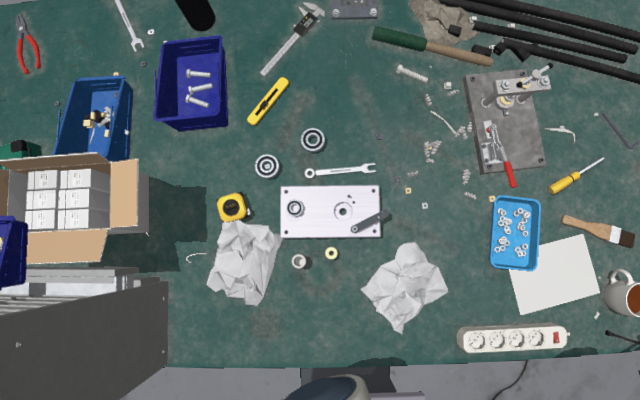

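View pics/side0.png

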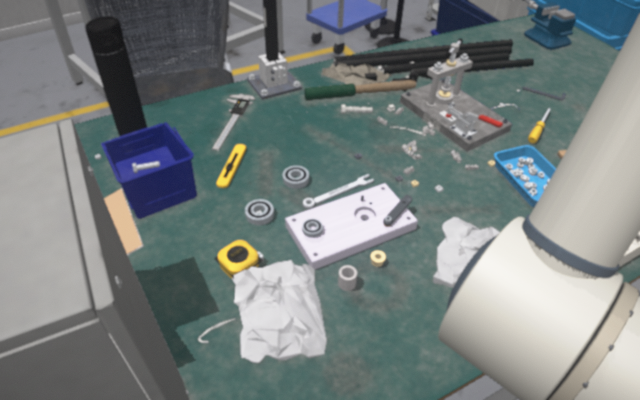

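Things that could be taken for the bearing, in the top view: a disc on the plate at (296,208), one on the bench at (267,166), and one on the bench at (312,140). The two on the bench look larger. The one on the plate is the smallest and lies at the plate's +y end, so it is my choice. I'll check it in a close crop.

Run:
```python
import cv2
im=cv2.imread("pics/top0.png"); c=im[120:280,240:400]
cv2.imwrite("pics/topc.png",cv2.resize(c,(800,600)[:1]*2 and (600,600),interpolation=cv2.INTER_CUBIC))
im=cv2.imread("pics/side0.png"); c=im[170:290,260:420]
cv2.imwrite("pics/sidec.png",cv2.resize(c,(800,600),interpolation=cv2.INTER_CUBIC))
```

```text
(no output)
```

View pics/topc.png

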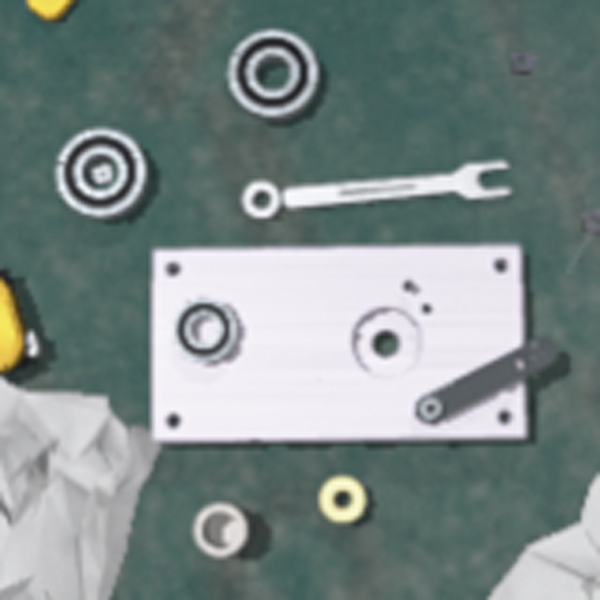

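View pics/sidec.png

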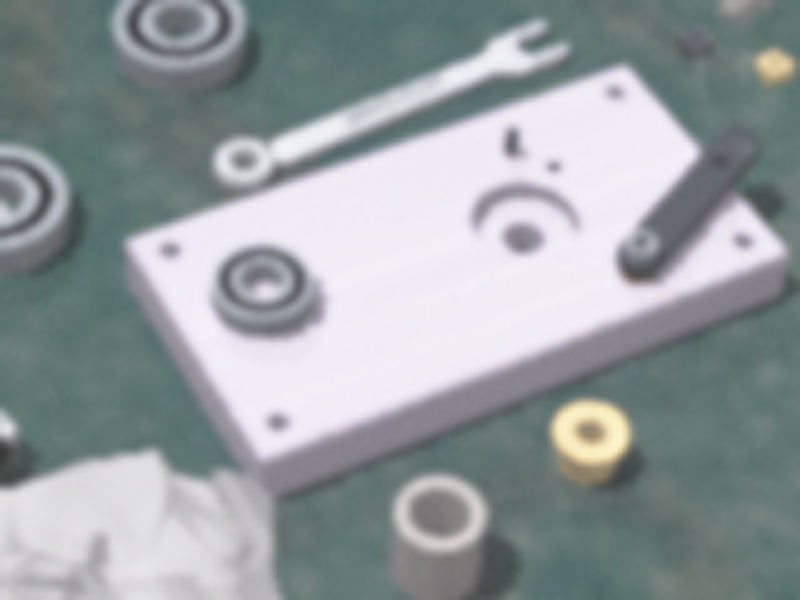

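The crops confirm it. The small bearing is on the plate, at crop pixel (207,328) in the top view. The two on the bench are clearly bigger. The pocket is at (387,343), the strap pivot at (430,407) and the strap end near (543,352). Next I fit the plate pose from both views.

```bash
cat > h.py <<'E'
import numpy as np, cv2
from scipy.optimize import least_squares
from bench import ctrl
F=np.diag([1.,-1,-1])
P={n:ctrl.camera_params(n) for n in("top","side")}
def proj(n,X):
    p=P[n];T=np.linalg.inv(p["pose"]);R=F@T[:3,:3];t=F@T[:3,3]
    K=np.array([[p["fx"],0,p["cx"]],[0,p["fy"],p["cy"]],[0,0,1]])
    return cv2.projectPoints(np.atleast_2d(X).astype(float),cv2.Rodrigues(R)[0],t,K,np.array(p["D"]))[0][:,0]
def back(n,uv,z):
    p=P[n];K=np.array([[p["fx"],0,p["cx"]],[0,p["fy"],p["cy"]],[0,0,1]])
    a=cv2.undistortPoints(np.array([[uv]],float),K,np.array(p["D"]))[0,0]
    d=p["pose"][:3,:3]@F@np.array([a[0],a[1],1]);o=p["pose"][:3,3]
    return o+d*(z-o[2])/d[2]
ct=lambda u,v:((u+.5)/3.75-.5+240,(v+.5)/3.75-.5+120)
cs=lambda u,v:((u+.5)/5-.5+260,(v+.5)/5-.5+170)
E
cat > a.py <<'E'
from h import *
ob=np.array([[60,115,26],[60,-115,26],[-60,-115,26],[-60,115,26]])/1e3
mt=[ct(*p) for p in [(152,248),(521,245),(526,438),(155,438)]]
ms=[cs(*p) for p in [(126,243),(627,65),(788,257),(258,463)]]
def T(q,X):
    c,s=np.cos(q[2]),np.sin(q[2]); X=np.atleast_2d(X);return np.c_[q[0]+c*X[:,0]-s*X[:,1],q[1]+s*X[:,0]+c*X[:,1],X[:,2]]
for use in ("t","s","ts"):
    def r(q):
        o=[]
        if "t" in use:o.append(proj("top",T(q,ob))-mt)
        if "s" in use:o.append(proj("side",T(q,ob))-ms)
        return np.vstack(o).ravel()
    f=least_squares(r,[.45,.05,0]);q=f.x;print(use,q,np.degrees(q[2]),np.round(f.fun,1))
def inv(p):
    c,s=np.cos(q[2]),np.sin(q[2]);d=p[:2]-q[:2];return np.round(np.array([c*d[0]+s*d[1],-s*d[0]+c*d[1]])*1e3,1)
for nm,n,uv,z in [("brg","top",ct(207,328),.038),("brg","side",cs(263,280),.038),("pivot","top",ct(430,407),.042),("pivot","side",cs(642,242),.042),
 ("bore","top",ct(387,343),.016),("bore","side",cs(523,238),.016),("end","top",ct(549,350),.036),("end","side",cs(742,135),.036),
 ("cup","top",ct(221,530),.034),("cup","side",cs(440,512),.034),("bush","top",ct(343,499),.018),("bush","side",cs(592,432),.018),
 ("spL","top",ct(262,199),.009),("spR","top",ct(508,180),.009)]:
    p=back(n,uv,z);print(nm,n,np.round(p*1e3,1),inv(p))
np.save("q.npy",q)
E
python3 a.py
```

```text
t [ 0.5818365   0.0515285  -0.01247947] -0.7150211030876408 [ 0.3 -0.2  0.3 -0.2  0.2 -0.1 -0.8  0.6]
s [ 0.57724334  0.05369503 -0.01379609] -0.7904576997938846 [-0.5 -0.4 -0.1  0.3  0.4 -0.1  0.2  0.1]
ts [ 0.57973456  0.05240274 -0.01272917] -0.7293279082829842 [-0.   0.6 -0.   0.7 -0.2  0.8 -1.2  1.5 -0.4 -1.4 -0.3 -0.6  0.2 -1.2
  0.3 -1.1]
brg top [590.6 131.6  38. ] [ 9.9 79.3]
brg side [587.  133.5  38. ] [ 6.3 81.2]
pivot top [539.7  -2.8  42. ] [-39.3 -55.7]
pivot side [536.5  -2.7  42. ] [-42.5 -55.7]
bore top [581.2  21.1  16. ] [  1.9 -31.3]
bore side [578.5  22.5  16. ] [ -0.9 -30. ]
end top [573.2 -76.8  36. ] [  -4.9 -129.3]
end side [572.1 -75.2  36. ] [  -6.  -127.7]
cup top [468.2 124.9  34. ] [-112.5   71. ]
cup side [466.4 125.7  34. ] [-114.3   71.8]
bush top [485.1  50.6  18. ] [-94.6  -3. ]
bush side [482.3  51.2  18. ] [-97.4  -2.4]
spL top [675.5  98.1   9. ] [95.2 46.9]
spR top [684.7 -59.1   9. ] [ 106.3 -110.2]
```

Both views agree to within 2 mm of their mean:

| Item | Plate coordinates / value |
|---|---|
| Plate origin (world) | ≈ (0.580, 0.052), yaw −0.7° |
| Bearing | ≈ (8, 80) mm, inside the stated +30 to +85 range |
| Strap angle | ≈ 0.46 rad, inside 0 to 0.8 |
| Pivot and bore | match the given values within 2 mm |

I will push with the two fingertips about 24 mm apart, so the bearing nests between them.

```bash
cat >> h.py <<'E'
B=np.array([.5888,.1325]); PK=np.array([.5799,.0220])
d=(PK-B)/np.linalg.norm(PK-B)
Rt=np.c_[[-d[1],d[0],0],[0,0,-1],[-d[0],-d[1],0]]   # tool x ~ +X, y down, z opposite to push
def shot(tag):
    for n in("top","side"):cv2.imwrite(f"pics/{n}_{tag}.png",ctrl.read_camera(n))
    a=cv2.imread(f"pics/top_{tag}.png")[140:260,240:400];b=cv2.imread(f"pics/side_{tag}.png")[170:290,260:420]
    cv2.imwrite(f"pics/c_{tag}.png",np.vstack([cv2.resize(a,(400,300),interpolation=2),cv2.resize(b,(400,300),interpolation=2)]))
def at(p,z):return [p[0],p[1],z]
E
python3 - <<'E'
from h import *
print(np.linalg.det(Rt),d)
ctrl.command_gripper(.26)
S=B-d*.046
ctrl.goto(at(S,.13),Rt); print(ctrl.current_t(),ctrl.current_tool_pos(),ctrl.current_grip_width())
ctrl.move_l(at(S,.04),.1)
print(ctrl.move_l(at(S,.021),.015,contact_N=4),ctrl.current_tool_pos(),ctrl.current_contact_force())
z=ctrl.current_tool_pos()[2]
ctrl.move_l(at(S,max(z,.026)+.0035),.03)
shot("a");print(ctrl.current_t(),ctrl.current_tool_pos())
E
```

```text
1.0000000000000002 [-0.080283   -0.99677211]
4.1 [0.59280788 0.17764755 0.13009405] 0.2634940517095876
True [0.59242102 0.17836853 0.02619405] [-0.38925503 -0.58284465  7.46013922]
6.4167 [0.59238701 0.17831934 0.02955557]
```

```bash
ls pics
```

```text
c_a.png
side0.png
side_a.png
sidec.png
top0.png
top_a.png
topc.png
```

View pics/c_a.png

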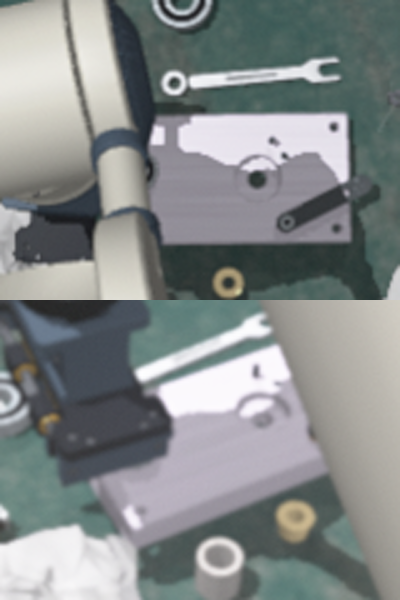

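The touch gave z = 26.2 mm, which matches the plate top at 26 mm. In this view the arm hides the bearing, but the pocket at (258,179) is in view in the top half. I push until the bearing is about 28 mm short of the pocket, then look.

Run:
```python
from h import *
f0=np.array(ctrl.current_contact_force())
ctrl.move_l(at(PK-d*.060,.0297),.035)
print(np.array(ctrl.current_contact_force())-f0)
shot("b");print(ctrl.current_t(),ctrl.current_tool_pos())
```

```text
[0.10241989 0.46691968 0.34318006]
9.4333 [0.58471975 0.08185112 0.02971028]
```

View pics/c_b.png

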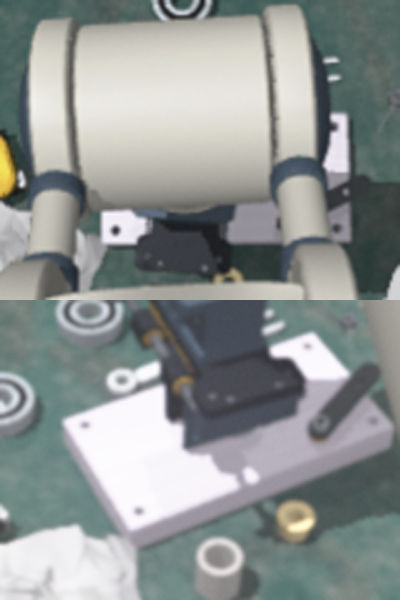

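The bearing's old spot on the plate is clear in the side view, so it moved with the fingers. The push force was about 0.5 N, which is plausible. I do the last stretch slowly with a force stop.

Run:
```python
from h import *
ctrl.move_l(at(PK-d*.042,.0297),.03)
f0=np.array(ctrl.current_contact_force())
for k in (.038,.036,.034,.032,.030):
    h=ctrl.move_l(at(PK-d*k,.0297),.03,contact_N=5)
    print(k,h,np.round(np.array(ctrl.current_contact_force())-f0,2),np.round(ctrl.current_tool_pos(),4))
    if h:break
ctrl.sleep(.2)
p=ctrl.current_tool_pos()[:2]
ctrl.move_l(at(p-d*.010,.0297),.06)
ctrl.move_l(at(p-d*.010,.06),.1)
ctrl.move_l(at(p-d*.10,.10),.15)
shot("c");print(ctrl.current_t())
```

```text
0.038 False [-0.45  1.37  0.78] [0.5829 0.0598 0.0297]
0.036 False [ 0.19  0.74 -0.5 ] [0.5827 0.0578 0.0297]
0.034 False [-1.29  0.73  0.6 ] [0.5826 0.0558 0.0297]
0.032 False [0.51 0.45 0.18] [0.5825 0.0538 0.0297]
0.03 False [0.99 0.48 1.19] [0.5823 0.0518 0.0297]
13.3417
```

View pics/c_c.png

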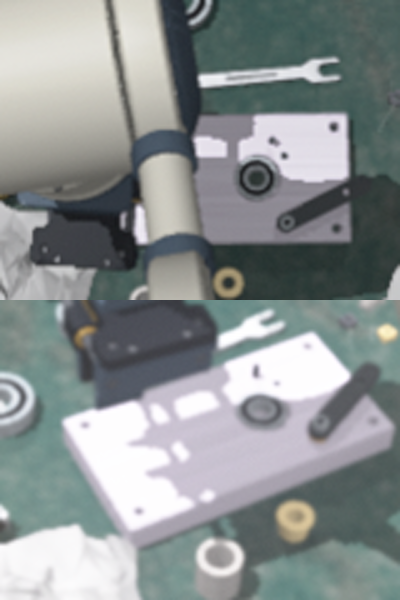

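Run:
```python
from h import *
a=cv2.imread("pics/top_c.png")[190:235,315:375];b=cv2.imread("pics/side_c.png")[190:235,345:405]
cv2.imwrite("pics/cc.png",np.vstack([cv2.resize(a,(400,300),interpolation=2),cv2.resize(b,(400,300),interpolation=2)]))
for z in (.028,.038):
  for n,o in (("top",(315,190)),("side",(345,190))):
    print(z,n,(proj(n,[PK[0],PK[1],z])[0]-o+.5)*400/60-.5)
```

```text
0.028 top [187.24813775 144.28883796]
0.028 side [133.06413995 152.74918038]
0.038 top [188.45140724 141.7323776 ]
0.038 side [135.92273237 129.20012199]
```

View pics/cc.png

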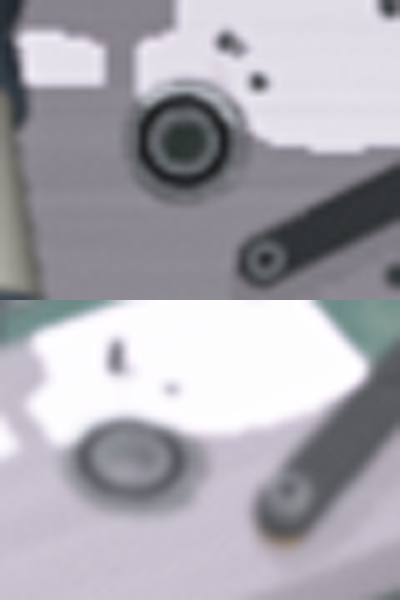

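The bearing is in the pocket and flat. Its ring centre in the side crop is at (132,160), where a seated bearing should appear at y ≈ 153 and one still on top at y ≈ 129. Its thickness is no longer visible. Next I push the strap with the fingers shut, following its arc.

```bash
cat >> h.py <<'E'
PV=np.array([.5375,-.0025]); YAW=-.0127
def spose(th,gap,r=.064):
    a=th-np.pi/2+YAW;u=np.array([np.cos(a),np.sin(a)]);t=np.array([-u[1],u[0]])
    p=PV+r*u-t*(.025+gap)
    return p,np.c_[[u[0],u[1],0],[0,0,-1],[t[0],t[1],0]]
E
python3 - <<'E'
from h import *
p=ctrl.current_tool_pos();ctrl.move_l([p[0],p[1],.13],.15)
ctrl.command_gripper(0)
p,R=spose(.44,.013)
ctrl.goto(at(p,.13),R);print(ctrl.current_t(),ctrl.current_tool_pos(),ctrl.current_q())
ctrl.move_l(at(p,.0305),.1)
shot("d");print(ctrl.current_t(),ctrl.current_tool_pos(),ctrl.current_contact_force())
E
```

```text
15.15 [ 0.52989889 -0.07590741  0.13008345] [-1.45532533e+01  2.69741333e+01  9.54722408e+01  1.55921340e-02
  5.75323328e+01  5.08078931e+01]
16.3917 [ 0.5298227  -0.07655358  0.03107403] [0.02264878 0.640599   0.22592549]
```

View pics/c_d.png

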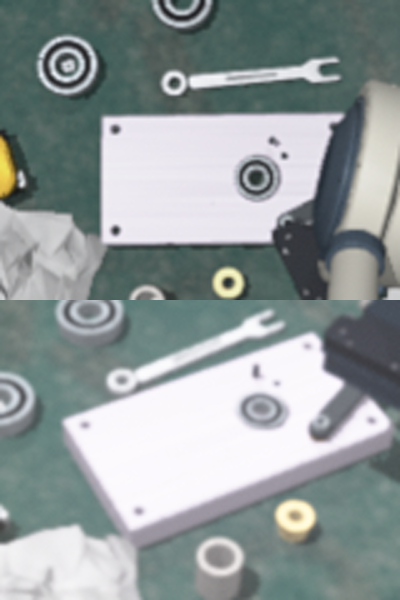

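The bearing looks flat and seated at (257,177) in the top half, and the strap has not moved. The fingers are down on its clockwise side. Now I sweep it round.

Run:
```python
from h import *
for th in (.5,.7,.9,1.1,1.3,1.45):
    p,R=spose(th,.001)
    h=ctrl.move_l(at(p,.0305),.06,ori=R,contact_N=8)
    print(th,h,np.round(ctrl.current_contact_force(),1),round(ctrl.current_t(),1),np.round(ctrl.current_tool_pos(),4))
    if h:break
else:
    p,R=spose(1.571,.001)
    ctrl.move_l(at(p,.0305),.03,ori=R,contact_N=8)
    p2,R=spose(1.571,-.006)
    print(ctrl.move_l(at(p2,.0305),.012,contact_N=6),np.round(ctrl.current_contact_force(),1),ctrl.current_tool_pos(),p,p2)
shot("e");print(ctrl.current_t())
```

```text
0.5 False [ 0.4 -0.1 -0.7] 16.8 [ 0.5447 -0.0711  0.0305]
0.7 False [-0.2 -0.5  0.4] 17.2 [ 0.5576 -0.0685  0.0304]
0.9 False [ 0.5 -0.8 -0.3] 17.6 [ 0.5702 -0.0631  0.0304]
1.1 False [-0.4 -0.9  0.7] 18.0 [ 0.5815 -0.0553  0.0304]
1.3 False [ 0.5 -0.6  0.3] 18.3 [ 0.5912 -0.0455  0.0304]
1.45 False [ 0.5 -0.3  0.3] 18.7 [ 0.5971 -0.037   0.0304]
True [-0.1 -2.9  2.4] [ 0.60105517 -0.02893847  0.03036986] [ 0.60117011 -0.02929771] [ 0.60125758 -0.02229826]
19.475
```

View pics/c_e.png

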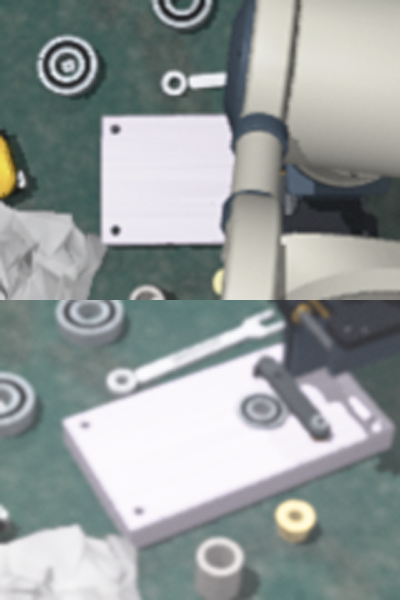

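The strap stopped against the pin, with the force jumping from about 0.5 N to over 6 N. I press once more to confirm, then back off and look.

Run:
```python
from h import *
p2,R=spose(1.571,-.006)
f0=np.array(ctrl.current_contact_force())
print(ctrl.move_l(at(p2,.0305),.012,contact_N=8),np.round(ctrl.current_contact_force(),1),f0,ctrl.current_tool_pos())
p,R=spose(1.571,.015)
ctrl.move_l(at(p,.0305),.08)
ctrl.move_l(at(p,.12),.12)
ctrl.goto([.45,-.35,.2],R)
ctrl.sleep(.3)
shot("f")
a=cv2.imread("pics/top_f.png")[185:240,310:390];b=cv2.imread("pics/side_f.png")[185:240,340:420]
cv2.imwrite("pics/ff.png",np.vstack([cv2.resize(a,(420,290),interpolation=2),cv2.resize(b,(420,290),interpolation=2)]))
print(ctrl.current_t(),ctrl.current_contact_force())
```

```text
True [ 0.2 -5.1  2.6] [ 0.81313541 -4.79538151  2.8959527 ] [ 0.6010868  -0.02887726  0.03027292]
22.675 [-0.73291066 -0.53858984 -0.15076272]
```

View pics/c_f.png

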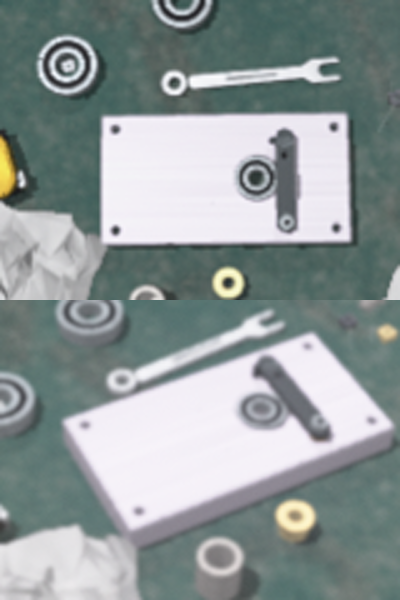

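View pics/ff.png

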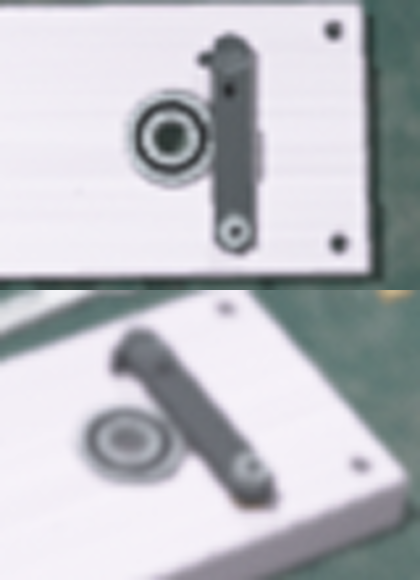

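The strap lies against the pin, which shows at (205,60) in the top crop. Its line from pivot to screw hole is within about 0.01–0.02 rad of the plate's x direction. The bearing sits flat at (170,137) with its rim under the strap's edge, and the bystanders have not moved.

Run:
```python
from bench import ctrl
print(ctrl.sign_off(), ctrl.current_t())
```

```text
the job is handed in; nothing more can be done
the job is handed in; nothing more can be done
```

The job is done and handed in at about 23 s of the 45 s allowed; sign-off reports no verdict. I slid the bearing into the pocket between two slightly opened fingertips. With the fingers shut, I then swept the strap round to its stop pin.

**Bearing:** in the last pictures it sits flat in the pocket. An earlier view, before the strap was moved, also fits the seated height rather than the plate-top height. That was measured from pictures only, because the arm hid the bearing during the push.

**Strap:** it lies against the pin, over the bearing's rim, within about 0.02 rad of closed by picture. When I pressed again, the force limit was reached with almost no movement, about 0.1 mm.

**Bystanders:** the spanner, cup, bushing and tape measure looked unmoved wherever they were in view. I did not measure their positions again. The arm was clear of everything at hand-in.

**Disagreement:** the two cameras differed by about 4 mm along x. I used their mean, and the pushes fitted it.

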